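# Find the fullest tin of solder by its weight and hold it up

## Robot

A 6-joint arm with a two-finger parallel gripper is mounted at the origin on the work surface. World frame = base frame: x ahead of the robot, y to its left, z up, the work surface at z = 0. Lengths are in m, angles in rad, forces in N, time in s.
With the tool pointing down it reaches from about 0.4 to 0.825 m from the base axis. Payload 7 kg.
Tool frame: the origin (TCP) lies at the very end of the fingers, on their centre line; the grasp point (between the pads) lies 19 mm behind it (tcp_to_grasp is the distance from the TCP to the grasp point, in m); x points along the fingers, z is the direction in which the jaws open and shut, and the axes are right-handed (so a half turn about x gives the same grasp; the last joint's range is limited). The gripper opens to 88 mm and grips with 3 to 60 N. Pads are 19 mm wide; open, the fingers measure 130 mm over their backs; the gripper's body (78 mm by 193 mm) begins 47 mm behind the grasp point.
Start: joints at [-0.997, 0.359, 0.012, 0, -1.224, -0.288], TCP at [0.19, -0.648, 0.227] pointing down, gripper open.
Joint ranges: [-3.07, 3.07], [-1.43, 2.12], [-1.02, 1.25], [-3.03, 1.67], [-3.05, -0], [-3.03, 3.03]. Speed limits (rad/s): [2.39, 2.39, 3.01, 3.14, 3.14, 3.14].

## Interface

Orientations are given as [roll, pitch, yaw] about the fixed x, y, z axes, in that order (R = Rz(yaw) Ry(pitch) Rx(roll)).
In Python, from station import get_state, grab_frame, job_done, tcp_to_grasp gives the robot as it stands. The module is installed in compiled form; this text tells all that it offers.
- The arm moves only by the shell command python3 -m crank 'ROWS' [FORCE]. ROWS is JSON, a list of rows, each a list of 7 numbers: the shift along the tool's x, y, z in m, then the turn, a rotation vector about the tool's x, y, z in rad, then the opening, from 0 (shut) to 1 (fully open). In form: [[x, y, z, wx, wy, wz, fingers], ...]. A call has 1 to 10 rows; each row is the pose to reach, as a shift and turn from the pose commanded when the call began, along the tool's axes at that moment; what a row does not reach only later rows make up. A row lasts 1/8 s, in which the tool goes at most 62.5 mm and 10.7 degrees, less where a joint would pass 70% of its speed; a pose out of reach is approached as far as the arm can. A call with a gripper value outside its range is refused whole. The fingers move at their own pace and stop on an object; FORCE is the grip in N (left out, the last holds). Time passes only in rows, so rows that repeat a pose let the fingers close. It gives the time, the measured TCP pose, the force and the opening at its end, in the units of the state.
- get_state(): the state, without advancing time (a new reading comes with each control period).
- grab_frame(name): name is "scene" or "top"; returns a dict with "pixels" (420x560x3 uint8, red, green, blue), "vfov" (degrees; the focal length in pixels is half the picture's height over the tangent of half this angle, whatever the lens; pixels are square), "cx", "cy" (the principal point, pixels), "extrinsics" (4x4, takes a point from world to camera coordinates). Camera axes: x right, y up, looking along -z (the intrinsics and any distortion apply to the point x, -y, -z); pixel columns grow to the right and rows downward; lengths in m; the calibration is good to about 2 mm. A picture is of the moment at which its call begins. There is no depth.
- job_done(): hands the job in, once; it reports no verdict.
The state is a dict: "t": time; "q": joint angles; "qd": joint speeds; "joint_efforts": joint torques, N m; "eef_pos": TCP position; "ee_rot": TCP orientation; "force": force on the tool from outside, world axes, zero at the start; "moment": the same for the moment, N m; "width": finger opening in m.
Only numpy, scipy, OpenCV 4.12 (cv2) and the standard library are available. Lean on these libraries where they do the work, as an engineer would, in place of code of your own. Each camera call takes 0.05 s, during which the arm holds its last target.

## Task

Each of the three identical closed tins on the desk holds a spool of solder, and only by lifting them can you feel which spool is the fullest, that is which tin is the heaviest. Set the two lighter tins down upright in the shallow tray; do not drop or topple any tin, and leave the other things on the desk where they are. Finish while holding the heaviest tin in the gripper, upright and about 15 cm or more clear above the desk: do not put it down at the end.

Things in the scene. Friction and masses are not known exactly. Their poses are not given: they have to be found in the camera images.
- tin_a: One of three tins exactly alike in looks: upright round closed plain aluminium tin with a screw lid, 56 mm in diameter (lid 57), 62 mm tall. Origin at the centre of its underside, z up through the lid. Starts standing on the desk, at least 110 mm from the next tin, centre to centre. Inside, unseen, a spool of solder with a little play (1 to 4 mm).
- tin_b: The second tin, in looks exactly as tin_a: same shape, size and origin. Any of the three may be the heaviest: with its spool that one weighs 0.45 to 0.60 kg, each of the other two 0.10 to 0.30 kg.
- tin_c: The third tin, in looks exactly as tin_a: same shape, size and origin.
- tray: Shallow dark grey open tray, fixed to the desk, empty at the start: 160 mm (its x) by 320 mm (its y) outside, 22 mm high, rim walls 4 mm thick, inner floor 4 mm above the desk. Origin at the centre of its underside; x across its short side, y along its long side, z up. There is room for three tins in a row along its y, 95 mm apart.
- tape: Bystander: roll of grey tape lying flat, 100 mm across, 48 mm high. Origin at the centre of its underside.
- bottle: Bystander: white plastic bottle with a blue cap, 64 mm in diameter, 160 mm tall, upright. Origin at the centre of its underside.
- driver: Bystander: screwdriver with a red handle lying on the desk, 200 mm long. Origin at the middle of its underside, x along the tool to its tip.
Not all that is in view belongs to the job. Leave any brown, orange or pink look-alike of the tin_c alone.

How it is judged:
At the end, for the whole second after the job is handed in: One tin is held still in the fingers, within 20 degrees of upright, underside over 12 cm above the desk, touching nothing else; the two others stand upright, released and at rest on the tray's floor, each weighing on it with less than 3.7 N, so that neither is the heaviest (((height (world z) of tin_a above 0.12 m and angle between tin_a's own z axis and vertical below 0.35 rad and contact force between tin_a and the fingers above 2 N and linear speed of tin_a below 0.05 m/s and contact force between tin_a and tray below 0.1 N and contact force between tin_a and bottle below 0.1 N and contact force between tin_a and tape below 0.1 N and contact force between tin_a and tin_b below 0.1 N and contact force between tin_a and tin_c below 0.1 N and (x of tin_b in the frame of tray between -0.055 and 0.055 m and y of tin_b in the frame of tray between -0.135 and 0.135 m and height (world z) of tin_b below 0.012 m and angle between tin_b's own z axis and vertical below 0.12 rad and linear speed of tin_b below 0.03 m/s and contact force between tin_b and the fingers below 0.1 N and contact force between tin_b and tray between 0.5 and 3.7 N) and (x of tin_c in the frame of tray between -0.055 and 0.055 m and y of tin_c in the frame of tray between -0.135 and 0.135 m and height (world z) of tin_c below 0.012 m and angle between tin_c's own z axis and vertical below 0.12 rad and linear speed of tin_c below 0.03 m/s and contact force between tin_c and the fingers below 0.1 N and contact force between tin_c and tray between 0.5 and 3.7 N)) or (height (world z) of tin_b above 0.12 m and angle between tin_b's own z axis and vertical below 0.35 rad and contact force between tin_b and the fingers above 2 N and linear speed of tin_b below 0.05 m/s and contact force between tin_b and tray below 0.1 N and contact force between tin_b and bottle below 0.1 N and contact force between tin_b and tape below 0.1 N and contact force between tin_b and tin_a below 0.1 N and contact force between tin_b and tin_c below 0.1 N and (x of tin_a in the frame of tray between -0.055 and 0.055 m and y of tin_a in the frame of tray between -0.135 and 0.135 m and height (world z) of tin_a below 0.012 m and angle between tin_a's own z axis and vertical below 0.12 rad and linear speed of tin_a below 0.03 m/s and contact force between tin_a and the fingers below 0.1 N and contact force between tin_a and tray between 0.5 and 3.7 N) and (x of tin_c in the frame of tray between -0.055 and 0.055 m and y of tin_c in the frame of tray between -0.135 and 0.135 m and height (world z) of tin_c below 0.012 m and angle between tin_c's own z axis and vertical below 0.12 rad and linear speed of tin_c below 0.03 m/s and contact force between tin_c and the fingers below 0.1 N and contact force between tin_c and tray between 0.5 and 3.7 N)) or (height (world z) of tin_c above 0.12 m and angle between tin_c's own z axis and vertical below 0.35 rad and contact force between tin_c and the fingers above 2 N and linear speed of tin_c below 0.05 m/s and contact force between tin_c and tray below 0.1 N and contact force between tin_c and bottle below 0.1 N and contact force between tin_c and tape below 0.1 N and contact force between tin_c and tin_a below 0.1 N and contact force between tin_c and tin_b below 0.1 N and (x of tin_a in the frame of tray between -0.055 and 0.055 m and y of tin_a in the frame of tray between -0.135 and 0.135 m and height (world z) of tin_a below 0.012 m and angle between tin_a's own z axis and vertical below 0.12 rad and linear speed of tin_a below 0.03 m/s and contact force between tin_a and the fingers below 0.1 N and contact force between tin_a and tray between 0.5 and 3.7 N) and (x of tin_b in the frame of tray between -0.055 and 0.055 m and y of tin_b in the frame of tray between -0.135 and 0.135 m and height (world z) of tin_b below 0.012 m and angle between tin_b's own z axis and vertical below 0.12 rad and linear speed of tin_b below 0.03 m/s and contact force between tin_b and the fingers below 0.1 N and contact force between tin_b and tray between 0.5 and 3.7 N)))); the arm keeps its last pose, push and grip.
It fails at once if a tin is let go while its underside is more than 25 mm above the desk (dropped, thrown or stacked) ((height (world z) of tin_a above 0.025 m and contact force between tin_a and the fingers below 0.01 N) or (height (world z) of tin_b above 0.025 m and contact force between tin_b and the fingers below 0.01 N) or (height (world z) of tin_c above 0.025 m and contact force between tin_c and the fingers below 0.01 N)).
It fails at once if a tin is toppled (tilted more than 45 degrees) (angle between any of tin_a, tin_b, tin_c's own z axis and vertical above 0.785 rad).
It fails at once if the tape, bottle or screwdriver is disturbed (moved more than 30 mm) (distance of any of tape, bottle, driver from where it was at the start of the episode above 0.03 m).
It also fails if it takes over 72 s, if anything falls off the work surface, if the arm or the gripper's body presses on something with over 40 N, if the wrist force passes 120 N, or if a joint passes its speed limit or range.

## Working session

There is one attempt and no reset: what is moved stays moved. The work goes in short steps, Python scripts to look and compute and a shell command to move; the robot and the scene stay as the last step left them, time stands still between calls to the robot, and variables do not carry over. Pictures are saved under pics/ and viewed, and the job is handed in when it is done.

```bash
mkdir -p pics; python3 - <<'E'
from station import *
import cv2
for n in("scene","top"):
    f=grab_frame(n); cv2.imwrite(f"pics/{n}0.png",f["pixels"][:,:,::-1]); print(n,{k:f[k] for k in f if k!="pixels"})
print(get_state(),tcp_to_grasp)
E
```

```text
scene {'vfov': 45.604236235776376, 'cx': 269.03496315277886, 'cy': 219.82068475960054, 'extrinsics': array([[ 0.77383796,  0.63334886,  0.00663554, -0.38437729],
       [-0.38507934,  0.46212802,  0.79884391,  0.23895849],
       [ 0.50288041, -0.62073096,  0.60150176, -1.88962029],
       [ 0.        ,  0.        ,  0.        ,  1.        ]])}
top {'vfov': 49.94199217364779, 'cx': 282.04856458422694, 'cy': 204.9688259963197, 'extrinsics': array([[-0.00566198, -0.99998236, -0.00179543, -0.13324006],
       [ 0.99758068, -0.00577276,  0.06927816, -0.58860737],
       [-0.06928731, -0.00139884,  0.99759577, -1.19812409],
       [ 0.        ,  0.        ,  0.        ,  1.        ]])}
{'t': 0.1, 'q': array([-9.96885421e-01,  3.59326291e-01,  1.11467451e-02, -3.00777931e-04,
       -1.22412394e+00, -2.88090587e-01]), 'qd': array([ 3.43034348e-04, -5.89181670e-04,  1.80424434e-03, -1.00280854e-06,
       -4.65311108e-04,  7.56861697e-04]), 'joint_efforts': array([-1.07652035e-03, -5.84163308e+01,  2.93749684e+01,  7.01543346e+00,
        1.01821718e-02, -6.62909974e-05]), 'eef_pos': array([ 0.1901483 , -0.64719708,  0.22570903]), 'ee_rot': array([0.1026559 , 1.56926287, 1.95917014]), 'force': array([ 0.38304302,  0.2210769 , -0.36835083]), 'moment': array([-0.02869415,  0.0341881 , -0.01752722]), 'width': 0.08742456035245376} 0.0188
```

View pics/scene0.png

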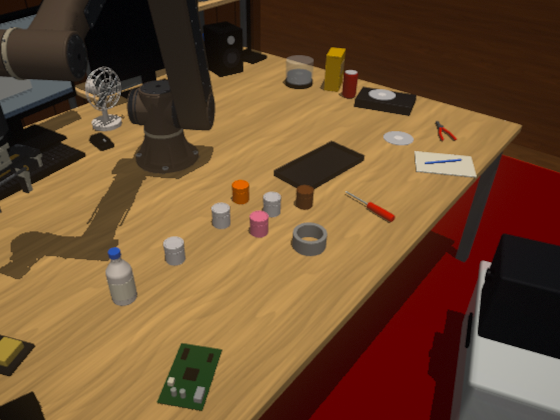

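View pics/top0.png

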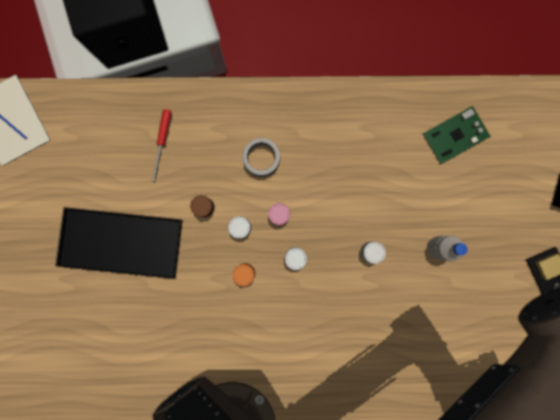

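Candidates in the top view: silver tins at (239,228), (296,259) and (374,253). The look-alikes are orange (244,275), pink (279,215) and brown (203,207). The bottle is at (450,249), tape at (262,158), driver at (160,145) and tray at (119,243). I'm choosing the three silver ones and measuring them.

```bash
cat > h.py <<'E'
import numpy as np,cv2
from station import *
def ray(f,u,v):
    h=f["pixels"].shape[0]; F=h/2/np.tan(np.radians(f["vfov"])/2)
    d=np.array([(u-f["cx"])/F,-(v-f["cy"])/F,-1.]); E=f["extrinsics"]; R=E[:3,:3]
    return -R.T@E[:3,3], R.T@d
def cast(f,u,v,z):
    c,d=ray(f,u,v); return c+d*(z-c[2])/d[2]
def proj(f,p):
    F=210/np.tan(np.radians(f["vfov"])/2); E=f["extrinsics"]; q=E[:3,:3]@p+E[:3,3]
    return f["cx"]+F*q[0]/-q[2], f["cy"]+F*q[1]/q[2]
def blobs(m,amin=100):
    n,l,s,c=cv2.connectedComponentsWithStats(m.astype(np.uint8)); 
    return [(s[i,4],c[i],s[i],l==i) for i in range(1,n) if s[i,4]>=amin]
E
python3 - <<'E'
from h import *
f=grab_frame("top"); g=grab_frame("scene")
hsv=cv2.cvtColor(f["pixels"],cv2.COLOR_RGB2HSV)
H,S,V=hsv[...,0].astype(int),hsv[...,1],hsv[...,2]
m=(S<50)&(V>130)
for a,c,s,_ in blobs(m,150):
    if s[0]>200 and s[0]<400 and s[1]>150:
        p=cast(f,*c,.062); e=cast(f,c[0]+s[2]/2,c[1],.062)-cast(f,c[0]-s[2]/2,c[1],.062)
        print("tin",a,c.round(1),s[2:4],p.round(4),"dia",abs(e[1]).round(4),"scene lid px",np.round(proj(g,p),1))
for n,m in dict(orange=(H>5)&(H<12)&(S>220)&(V>140),pink=(H>160)&(S<190)&(V>120)).items():
    for a,c,s,_ in blobs(m,150): print(n,a,c.round(1),s[:4],cast(f,*c,.062).round(3))
m=(V<75); m[:, 200:]=0; m[:150]=0
for a,c,s,l in blobs(m,150):
    r=cv2.minAreaRect(np.argwhere(l)[:,::-1].astype(np.float32)); b=cv2.boxPoints(r)
    print("dark",a,c.round(1),[cast(f,*x,.02).round(3)[:2] for x in b])
for nm,px in dict(tape=(262,158),bottlebase=(440,249),brown=(203,207)).items(): print(nm,cast(f,*px,.05).round(3))
c=f["pixels"][180:300,180:480,::-1]; cv2.imwrite("pics/crop.png",cv2.resize(c,None,fx=2.6,fy=2.6))
c=g["pixels"][140:310,90:400,::-1]; cv2.imwrite("pics/crop2.png",cv2.resize(c,None,fx=2.5,fy=2.5))
E
```

```text
tin 376 [238.7 227. ] [22 21] [ 0.5283 -0.0235  0.062 ] dia 0.0572 scene lid px [272.2 196.2]
tin 375 [374.2 252.2] [22 22] [ 0.4609 -0.3746  0.062 ] dia 0.0569 scene lid px [173.8 242.2]
tin 391 [295.3 258.4] [22 22] [ 0.4461 -0.1703  0.062 ] dia 0.0569 scene lid px [220.9 207.3]
pink 345 [278.6 214. ] [269 204  20  21] [ 0.561 -0.127  0.062]
dark 7049 [119.  242.7] [array([0.428, 0.471]), array([0.586, 0.459]), array([0.551, 0.134]), array([0.393, 0.149])]
dark 1308 [181.3 403.4] [array([0.138, 0.206]), array([0.138, 0.085]), array([0.028, 0.084]), array([0.028, 0.204])]
tape [ 0.711 -0.084  0.05 ]
bottlebase [ 0.468 -0.549  0.05 ]
brown [0.582 0.072 0.05 ]
```

View pics/crop.png

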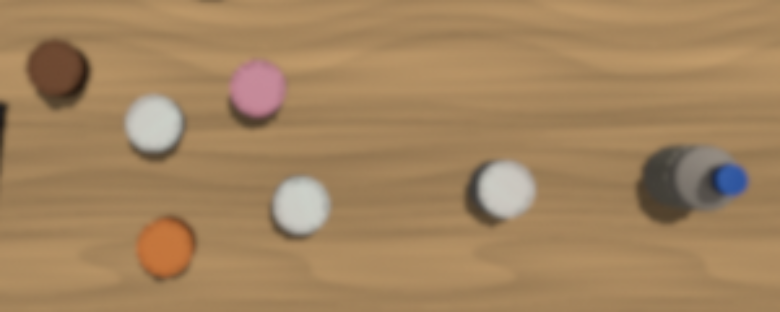

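View pics/crop2.png

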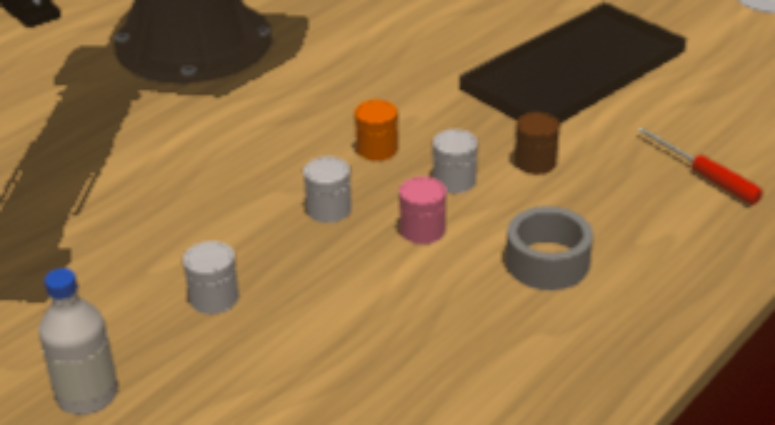

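The three silver tins agree in both views: the projected lid pixels match the scene view to within 1 px. Next I'm working out the first reach, to the middle tin T3.

```bash
cat >> h.py <<'E'
from scipy.spatial.transform import Rotation as Ro
def plan(x,y,z,jaw=None):
    s=get_state(); R=Ro.from_euler('xyz',s["ee_rot"]); M=R.as_matrix()
    print("t",round(s["t"],2),"tcp",s["eef_pos"].round(4),"toolx",M[:,0].round(3),"jawdeg",round(np.degrees(np.arctan2(M[1,2],M[0,2])),1),"w",round(s["width"],4),"F",s["force"].round(2),"q",s["q"].round(2))
    d=M.T@(np.array([x,y,z])-s["eef_pos"])
    if jaw is None: print("shift",d.round(4)); return
    zc=np.array([np.cos(jaw),np.sin(jaw),0])
    if zc@M[:,2]<0: zc=-zc
    xc=np.array([0,0,-1.]); T=np.c_[xc,np.cross(zc,xc),zc]
    print("shift",d.round(4),"rot",Ro.from_matrix(M.T@T).as_rotvec().round(3))
E
python3 -c "
from h import *
for j in(-60,-30,0,30,60): print(j);plan(.446,-.17,.12,np.radians(j))"
```

```text
-60
t 0.2 tcp [ 0.1902 -0.6474  0.226 ] toolx [-0.     0.001 -1.   ] jawdeg 106.4 w 0.0871 F [-0.25 -0.55  0.85] q [-1.    0.36  0.01 -0.   -1.22 -0.29]
shift [ 0.1063 -0.38    0.3858] rot [-0.238  0.001 -0.   ]
-30
t 0.2 tcp [ 0.1902 -0.6474  0.226 ] toolx [-0.     0.001 -1.   ] jawdeg 106.4 w 0.0871 F [-0.25 -0.55  0.85] q [-1.    0.36  0.01 -0.   -1.22 -0.29]
shift [ 0.1063 -0.38    0.3858] rot [-0.761  0.001  0.   ]
0
t 0.2 tcp [ 0.1902 -0.6474  0.226 ] toolx [-0.     0.001 -1.   ] jawdeg 106.4 w 0.0871 F [-0.25 -0.55  0.85] q [-1.    0.36  0.01 -0.   -1.22 -0.29]
shift [ 0.1063 -0.38    0.3858] rot [-1.285e+00  1.000e-03  1.000e-03]
30
t 0.2 tcp [ 0.1902 -0.6474  0.226 ] toolx [-0.     0.001 -1.   ] jawdeg 106.4 w 0.0871 F [-0.25 -0.55  0.85] q [-1.    0.36  0.01 -0.   -1.22 -0.29]
shift [ 0.1063 -0.38    0.3858] rot [ 1.333e+00  1.000e-03 -1.000e-03]
60
t 0.2 tcp [ 0.1902 -0.6474  0.226 ] toolx [-0.     0.001 -1.   ] jawdeg 106.4 w 0.0871 F [-0.25 -0.55  0.85] q [-1.    0.36  0.01 -0.   -1.22 -0.29]
shift [ 0.1063 -0.38    0.3858] rot [ 0.809  0.001 -0.001]
```

```bash
python3 -m crank '[[0,-0.03,0.03,-0.02,0,0,1],[0,-0.07,0.07,-0.05,0,0,1],[0,-0.11,0.11,-0.08,0,0,1],[0,-0.15,0.15,-0.11,0,0,1],[0,-0.19,0.19,-0.14,0,0,1],[0,-0.23,0.23,-0.17,0,0,1],[0,-0.27,0.27,-0.2,0,0,1],[0,-0.31,0.31,-0.22,0,0,1],[0,-0.35,0.355,-0.238,0,0,1],[0,-0.38,0.386,-0.238,0,0,1]]' 30
python3 -m crank '[[0.03,0,0,0,0,0,1],[0.07,0,0,0,0,0,1],[0.1,0,0,0,0,0,1],[0.106,0,0,0,0,0,1],[0.106,0,0,0,0,0,1]]'
python3 -c "
from h import *
plan(.4465,-.17,.016,np.radians(120))
cv2.imwrite('pics/a.png',grab_frame('scene')['pixels'][100:320,80:420,::-1].repeat(2,0).repeat(2,1))"
```

```text
t: 1.45
eef_pos: [0.4467, -0.168, 0.2268]
ee_rot: [-1.882, 1.57, 0.214]
force: [1.0, -0.6, 0.0]
width: 0.0879
t: 2.08
eef_pos: [0.4463, -0.1703, 0.121]
ee_rot: [2.43, 1.57, -1.758]
force: [1.6, -0.3, 1.0]
width: 0.0877
t 2.08 tcp [ 0.4463 -0.1703  0.121 ] toolx [-0. -0. -1.] jawdeg 120.0 w 0.0877 F [ 1.65 -0.33  0.99] q [ 0.05  0.13 -0.56  0.   -0.88 -1.1 ]
shift [ 0.105  -0.0003  0.0002] rot [ 0. -0. -0.]
```

View pics/a.png

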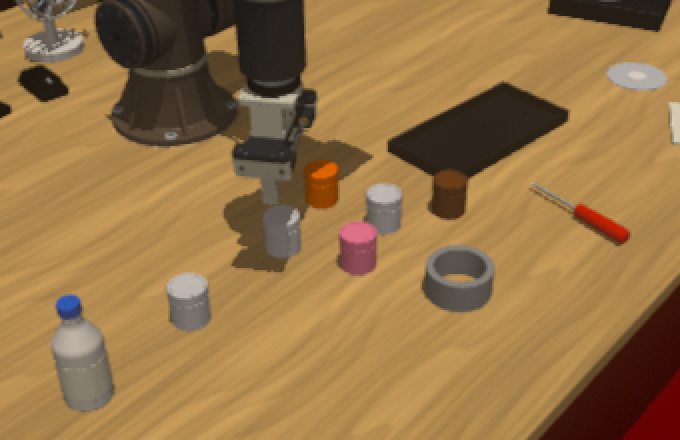

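The gripper is centred above the silver tin at about (283,230) in the crop. I'll go down, close, then read the force at rest before and after lifting.

```bash
python3 -m crank '[[0.025,0,0,0,0,0,1],[0.055,0,0,0,0,0,1],[0.085,0,0,0,0,0,1],[0.1,0,0,0,0,0,1],[0.105,0,0,0,0,0,1],[0.105,0,0,0,0,0,1]]'
python3 -m crank '[[0,0,0,0,0,0,0.55],[0,0,0,0,0,0,0.4],[0,0,0,0,0,0,0.4],[0,0,0,0,0,0,0.4],[0,0,0,0,0,0,0.4],[0,0,0,0,0,0,0.4]]' 30
```

```text
t: 2.88
eef_pos: [0.4468, -0.1702, 0.0163]
ee_rot: [-2.178, 1.57, -0.084]
force: [-0.1, 0.8, 0.1]
width: 0.0875
t: 3.62
eef_pos: [0.4462, -0.1702, 0.0158]
ee_rot: [-2.46, 1.57, -0.365]
force: [-0.1, 0.3, 5.2]
width: 0.0552
```

```bash
python3 -m crank '[[-0.005,0,0,0,0,0,0.4],[-0.02,0,0,0,0,0,0.4],[-0.045,0,0,0,0,0,0.4],[-0.075,0,0,0,0,0,0.4],[-0.1,0,0,0,0,0,0.4],[-0.11,0,0,0,0,0,0.4],[-0.11,0,0,0,0,0,0.4],[-0.11,0,0,0,0,0,0.4]]'
for i in 1 2 3; do python3 -m crank '[[0,0,0,0,0,0,0.4],[0,0,0,0,0,0,0.4]]' | grep -E "force|width|t:"; done
python3 -c "
from h import *
plan(.48,.223,.2,np.radians(96))
cv2.imwrite('pics/b.png',grab_frame('scene')['pixels'][100:320,80:420,::-1].repeat(2,0).repeat(2,1))
F=[]
for i in range(8): grab_frame('top'); F.append(get_state()['force'])
print(np.mean(F,0),np.std(F,0))"
```

```text
t: 4.62
eef_pos: [0.4451, -0.17, 0.1243]
ee_rot: [0.894, 1.569, 2.989]
force: [-0.2, -0.2, -5.0]
width: 0.0549
t: 4.88
ee_rot: [1.029, 1.57, 3.124]
force: [-0.1, -0.3, -5.4]
width: 0.0554
t: 5.12
ee_rot: [1.179, 1.571, -3.009]
force: [-0.6, -0.8, -5.9]
width: 0.0554
t: 5.38
ee_rot: [-1.903, 1.571, 0.192]
force: [-0.6, -0.9, -4.8]
width: 0.055
t 5.38 tcp [ 0.4461 -0.1701  0.1256] toolx [ 0.  0. -1.] jawdeg 120.0 w 0.055 F [-0.62 -0.88 -4.84] q [ 0.05  0.13 -0.55 -0.   -0.89 -1.1 ]
shift [-0.0744 -0.226   0.3234] rot [ 0.419 -0.     0.   ]
[ 0.29225294 -0.00758552 -5.44560412] [0.44503946 0.29986113 0.62713393]
```

View pics/b.png

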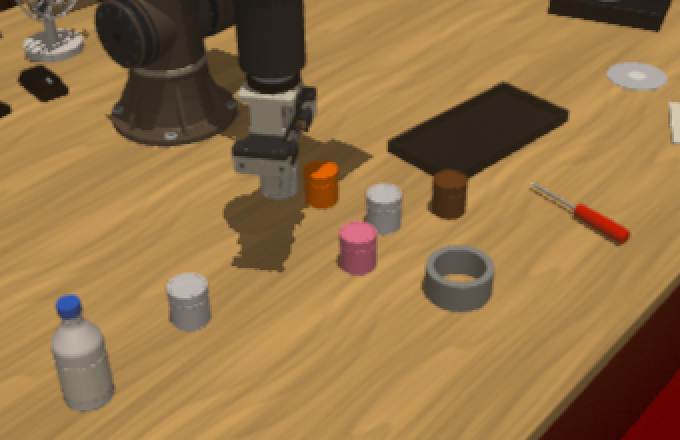

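T3 pulls about 5.4 N, or 0.55 kg, so it's very likely the heaviest. I'm setting it back on its spot, then lifting the other two to confirm.

```bash
python3 -m crank '[[0.02,0,0,0,0,0,0.4],[0.045,0,0,0,0,0,0.4],[0.07,0,0,0,0,0,0.4],[0.09,0,0,0,0,0,0.4],[0.1,0,0,0,0,0,0.4],[0.105,0,0,0,0,0,0.4],[0.108,0,0,0,0,0,0.4],[0.11,0,0,0,0,0,0.4],[0.11,0,0,0,0,0,0.4]]'
```

```text
t: 6.95
eef_pos: [0.4463, -0.1701, 0.0159]
ee_rot: [-2.101, 1.57, -0.007]
force: [-0.2, -0.6, -5.2]
width: 0.0556
```

```bash
for i in 1 2 3; do python3 -m crank '[[0.0005,0,0,0,0,0,0.4],[0.0005,0,0,0,0,0,0.4]]' | grep -E "eef|force"; done
```

```text
eef_pos: [0.4463, -0.1701, 0.0158]
force: [-3.2, 1.8, 5.4]
eef_pos: [0.4464, -0.1701, 0.0158]
force: [-3.7, 3.2, 14.2]
eef_pos: [0.4464, -0.1702, 0.0157]
force: [-6.2, 4.2, 21.1]
```

```bash
python3 -m crank '[[-0.001,0,0,0,0,0,0.4],[-0.001,0,0,0,0,0,0.5],[-0.001,0,0,0,0,0,0.8],[-0.001,0,0,0,0,0,1],[-0.001,0,0,0,0,0,1],[-0.001,0,0,0,0,0,1]]'
python3 -m crank '[[-0.02,0,0,0,0,0,1],[-0.05,0,0,0,0,0,1],[-0.09,0,0,0,0,0,1],[-0.13,0,0,0,0,0,1],[-0.13,0,0,0,0,0,1]]'
python3 -c "
from h import *
F=[]
for i in range(8): grab_frame('top'); F.append(get_state()['force'])
print(np.mean(F,0),np.std(F,0))
for j in (110,120,150): plan(.461,-.3745,.146,np.radians(j))"
```

```text
t: 8.45
eef_pos: [0.4461, -0.1701, 0.015]
ee_rot: [1.227, 1.571, -2.961]
force: [0.0, -0.6, -0.6]
width: 0.0859
t: 9.07
eef_pos: [0.4481, -0.1703, 0.1482]
ee_rot: [-2.144, 1.564, -0.049]
force: [-0.7, 0.4, -0.6]
width: 0.0882
[-0.37949712  0.10211143 -0.03177283] [0.44102045 0.62081983 0.22577386]
t 9.47 tcp [ 0.4456 -0.1701  0.1442] toolx [-0.002 -0.    -1.   ] jawdeg 120.0 w 0.0877 F [-0.51  1.29 -0.28] q [ 0.05  0.11 -0.53 -0.   -0.94 -1.1 ]
shift [-0.0018  0.0889 -0.1847] rot [ 0.175  0.001 -0.002]
t 9.47 tcp [ 0.4456 -0.1701  0.1442] toolx [-0.002 -0.    -1.   ] jawdeg 120.0 w 0.0877 F [-0.51  1.29 -0.28] q [ 0.05  0.11 -0.53 -0.   -0.94 -1.1 ]
shift [-0.0018  0.0889 -0.1847] rot [ 0.     0.001 -0.002]
t 9.47 tcp [ 0.4456 -0.1701  0.1442] toolx [-0.002 -0.    -1.   ] jawdeg 120.0 w 0.0877 F [-0.51  1.29 -0.28] q [ 0.05  0.11 -0.53 -0.   -0.94 -1.1 ]
shift [-0.0018  0.0889 -0.1847] rot [-0.523  0.001 -0.001]
```

```bash
python3 -m crank '[[0,0.015,-0.031,-0.09,0,0,1],[0,0.03,-0.062,-0.18,0,0,1],[0,0.045,-0.093,-0.27,0,0,1],[0,0.06,-0.124,-0.36,0,0,1],[0,0.075,-0.155,-0.45,0,0,1],[0,0.089,-0.185,-0.523,0,0,1],[0,0.089,-0.185,-0.523,0,0,1],[0,0.089,-0.185,-0.523,0,0,1]]'
python3 -c "
from h import *
f=grab_frame('top');g=f['pixels'][150:330,180:480,::-1]; cv2.imwrite('pics/c.png',cv2.resize(g,None,fx=2.5,fy=2.5))
cv2.imwrite('pics/d.png',grab_frame('scene')['pixels'][100:320,80:420,::-1].repeat(2,0).repeat(2,1))
plan(.461,-.3745,.016,np.radians(150))"
```

```text
t: 10.48
eef_pos: [0.461, -0.3745, 0.1443]
ee_rot: [0.022, 1.569, 2.639]
force: [1.7, -0.4, -0.0]
width: 0.088
t 10.57 tcp [ 0.4614 -0.3741  0.1449] toolx [-0.  0. -1.] jawdeg 150.0 w 0.0876 F [-0.21  0.62 -0.28] q [-0.35  0.29 -0.28 -0.   -1.   -0.17]
shift [1.289e-01 5.000e-04 1.000e-04] rot [-0.     0.001  0.   ]
```

View pics/d.png

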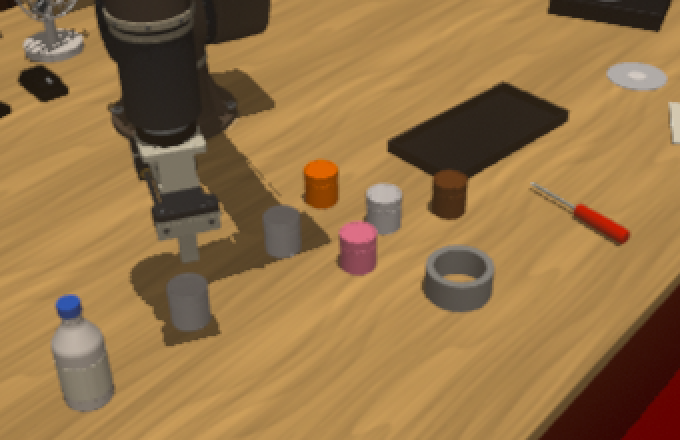

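T3 stands upright again at (283,232), and the gripper is above T2 at (188,300). I'll descend, grip T2 and lift it.

```bash
python3 -m crank '[[0.03,0,0,0,0,0,1],[0.065,0,0,0,0,0,1],[0.095,0,0,0,0,0,1],[0.118,0,0,0,0,0,1],[0.127,0,0,0,0,0,1],[0.128,0,0,0,0,0,1],[0.128,0,0,0,0,0,0.6],[0.128,0,0,0,0,0,0.4],[0.128,0,0,0,0,0,0.4],[0.128,0,0,0,0,0,0.4]]' 25
python3 -m crank '[[0,0,0,0,0,0,0.4],[0,0,0,0,0,0,0.4],[0,0,0,0,0,0,0.4]]'
```

```text
t: 11.82
eef_pos: [0.4613, -0.3748, 0.0174]
ee_rot: [-0.015, 1.571, 2.603]
force: [-1.0, 1.1, 3.2]
width: 0.0556
t: 12.2
eef_pos: [0.4613, -0.3748, 0.0174]
ee_rot: [0.526, 1.571, -3.139]
force: [-3.2, 2.1, 5.6]
width: 0.0558
```

```bash
python3 -m crank '[[-0.005,0,0,0,0,0,0.4],[-0.02,0,0,0,0,0,0.4],[-0.05,0,0,0,0,0,0.4],[-0.085,0,0,0,0,0,0.4],[-0.12,0,0,0,0,0,0.4],[-0.15,0,0,0,0,0,0.4],[-0.16,0,0,0,0,0,0.4],[-0.16,0,0,0,0,0,0.4],[-0.16,0,0,0,0,0,0.4]]'
python3 -c "
from h import *
F=[]
for i in range(10): grab_frame('top'); F.append(get_state()['force'])
print(np.mean(F,0),np.std(F,0))
plan(.498,.383,.17,np.radians(96))"
```

```text
t: 13.32
eef_pos: [0.4608, -0.3744, 0.1756]
ee_rot: [-0.052, 1.569, 2.565]
force: [0.1, 0.4, -2.4]
width: 0.0559
[-0.18298167 -0.11533776 -2.56179178] [0.56260998 0.48008948 0.36912529]
t 13.82 tcp [ 0.4615 -0.3748  0.1769] toolx [-0.  0. -1.] jawdeg 150.0 w 0.0555 F [-0.62  0.27 -3.05] q [-0.35  0.26 -0.24 -0.   -1.07 -0.17]
shift [ 0.007  -0.6744  0.3476] rot [ 0.942  0.    -0.   ]
```

T2 pulls 2.6 N, so it's light and goes to the far tray slot.

```bash
python3 -m crank '[[0,-0.02,0.01,0.03,0,0,0.4],[0,-0.05,0.026,0.08,0,0,0.4],[0,-0.09,0.046,0.13,0,0,0.4],[0,-0.13,0.067,0.19,0,0,0.4],[0,-0.17,0.088,0.25,0,0,0.4],[0,-0.21,0.108,0.3,0,0,0.4],[0,-0.25,0.129,0.36,0,0,0.4],[0,-0.29,0.15,0.42,0,0,0.4],[0,-0.32,0.165,0.47,0,0,0.4],[0,-0.34,0.175,0.47,0,0,0.4]]'
python3 -c "
from h import *
plan(.498,.383,.17,np.radians(96))"
```

```text
t: 15.08
eef_pos: [0.4802, 0.0087, 0.1774]
ee_rot: [-1.738, 1.57, 0.41]
force: [0.1, 0.1, -2.1]
width: 0.0554
t 15.07 tcp [0.4802 0.0087 0.1774] toolx [ 0.001  0.    -1.   ] jawdeg 123.1 w 0.0554 F [ 0.05  0.14 -2.13] q [ 0.43  0.08 -0.48  0.   -1.02 -1.42]
shift [ 0.0075 -0.2192  0.3039] rot [0.473 0.    0.001]
```

```bash
python3 -m crank '[[0,-0.02,0.03,0.05,0,0,0.4],[0,-0.045,0.062,0.1,0,0,0.4],[0,-0.075,0.104,0.16,0,0,0.4],[0,-0.105,0.146,0.23,0,0,0.4],[0,-0.135,0.187,0.29,0,0,0.4],[0,-0.165,0.229,0.36,0,0,0.4],[0,-0.19,0.263,0.42,0,0,0.4],[0,-0.21,0.291,0.46,0,0,0.4],[0,-0.219,0.304,0.473,0,0,0.4],[0,-0.219,0.304,0.473,0,0,0.4]]'
python3 -c "
from h import *
f=grab_frame('top');plan(.498,.383,.0214,np.radians(96))
m=f['pixels'].max(2)<75; m[:,200:]=0;m[:150]=0;m[340:]=0
g=f['pixels'][150:330,20:320,::-1]; cv2.imwrite('pics/e.png',cv2.resize(g,None,fx=2.5,fy=2.5))"
```

```text
t: 16.32
eef_pos: [0.4977, 0.3819, 0.1766]
ee_rot: [2.368, 1.57, -2.239]
force: [0.2, 0.0, -1.7]
width: 0.0554
t 16.38 tcp [0.4976 0.381  0.1768] toolx [-0.001 -0.001 -1.   ] jawdeg 96.0 w 0.0555 F [ 0.66 -0.2  -2.49] q [ 0.96  0.32 -0.17 -0.   -1.09 -2.43]
shift [ 0.1554 -0.0007  0.002 ] rot [-0.    -0.001 -0.001]
```

View pics/e.png

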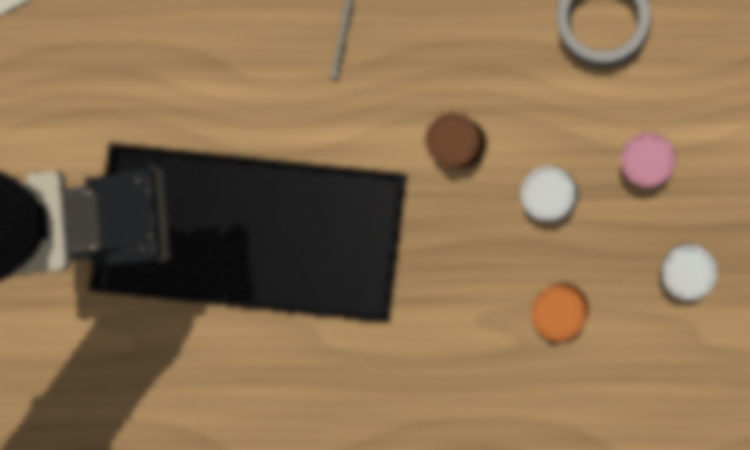

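The gripper with T2 is over the tray's far half, around (130,215) in the crop. Lowering.

```bash
python3 -m crank '[[0.02,0,0.001,0,0,0,0.4],[0.05,0,0.002,0,0,0,0.4],[0.085,0,0.002,0,0,0,0.4],[0.115,0,0.002,0,0,0,0.4],[0.135,0,0.002,0,0,0,0.4],[0.146,0,0.002,0,0,0,0.4],[0.15,0,0.002,0,0,0,0.4],[0.152,0,0.002,0,0,0,0.4],[0.153,0,0.002,0,0,0,0.4],[0.153,0,0.002,0,0,0,0.4]]'
for i in 1 2 3; do python3 -m crank '[[0.0008,0,0,0,0,0,0.4],[0.0008,0,0,0,0,0,0.4]]' | grep -E "eef|force"; done
```

```text
t: 17.62
eef_pos: [0.4978, 0.3836, 0.0246]
ee_rot: [-0.758, 1.57, 0.917]
force: [0.6, 0.8, -2.8]
width: 0.0557
eef_pos: [0.4977, 0.3834, 0.0234]
force: [-0.4, 0.6, -2.5]
eef_pos: [0.4977, 0.3833, 0.0224]
force: [0.6, -0.9, -2.5]
eef_pos: [0.4976, 0.3833, 0.0216]
force: [0.2, -0.0, -1.7]
```

```bash
for i in 1 2; do python3 -m crank '[[0.0004,0,0,0,0,0,0.4],[0.0004,0,0,0,0,0,0.4]]' | grep -E "eef|force"; done
```

```text
eef_pos: [0.4977, 0.3833, 0.0215]
force: [-0.8, -0.5, 0.3]
eef_pos: [0.4977, 0.3834, 0.0215]
force: [-2.4, -1.9, 5.4]
```

```bash
python3 -m crank '[[-0.0004,0,0,0,0,0,0.5],[-0.0004,0,0,0,0,0,0.7],[-0.0004,0,0,0,0,0,0.85],[-0.0004,0,0,0,0,0,0.85],[-0.0004,0,0,0,0,0,0.85]]'
python3 -m crank '[[-0.02,0,0,0,0,0,0.85],[-0.05,0,0,0,0,0,0.85],[-0.09,0,0,0,0,0,0.85],[-0.13,0,0,0,0,0,0.85],[-0.15,0,0,0,0,0,1],[-0.15,0,0,0,0,0,1]]'
python3 -c "
from h import *
for j in (120,150): plan(.5283,-.0235,.17,np.radians(j))"
```

```text
t: 19.5
eef_pos: [0.4977, 0.3834, 0.0212]
ee_rot: [-2.362, 1.571, -0.687]
force: [0.2, 1.5, -0.2]
width: 0.0744
t: 20.25
eef_pos: [0.4984, 0.3841, 0.1733]
ee_rot: [-0.779, 1.567, 0.895]
force: [-0.6, -0.7, -0.2]
width: 0.0859
t 20.25 tcp [0.4984 0.3841 0.1733] toolx [ 0.002  0.003 -1.   ] jawdeg 96.0 w 0.0859 F [-0.65 -0.74 -0.24] q [ 0.97  0.32 -0.17  0.   -1.08 -2.43]
shift [ 0.0022  0.0125 -0.4085] rot [-0.42   0.002  0.003]
t 20.25 tcp [0.4984 0.3841 0.1733] toolx [ 0.002  0.003 -1.   ] jawdeg 96.0 w 0.0859 F [-0.65 -0.74 -0.24] q [ 0.97  0.32 -0.17  0.   -1.08 -2.43]
shift [ 0.0022  0.0125 -0.4085] rot [-0.943  0.001  0.004]
```

```bash
python3 -m crank '[[0,0.001,-0.03,-0.09,0,0,1],[0,0.003,-0.08,-0.19,0,0,1],[0,0.004,-0.13,-0.3,0,0,1],[0,0.006,-0.18,-0.42,0,0,1],[0,0.008,-0.23,-0.54,0,0,1],[0,0.009,-0.28,-0.66,0,0,1],[0,0.011,-0.33,-0.77,0,0,1],[0,0.012,-0.375,-0.87,0,0,1],[0,0.0125,-0.4085,-0.943,0,0,1],[0,0.0125,-0.4085,-0.943,0,0,1]]'
python3 -c "
from h import *
plan(.5283,-.0235,.0165,np.radians(150))
f=grab_frame('top');g=f['pixels'][150:330,20:320,::-1]; cv2.imwrite('pics/f.png',cv2.resize(g,None,fx=2.5,fy=2.5))
cv2.imwrite('pics/g.png',grab_frame('scene')['pixels'][100:320,80:420,::-1].repeat(2,0).repeat(2,1))"
```

```text
t: 21.5
eef_pos: [0.5268, -0.0263, 0.17]
ee_rot: [0.73, 1.569, -2.938]
force: [-0.4, 1.1, -0.7]
width: 0.0878
t 21.5 tcp [ 0.5268 -0.0263  0.17  ] toolx [-0.002 -0.    -1.   ] jawdeg 149.8 w 0.0878 F [-0.38  1.05 -0.67] q [ 0.32  0.16 -0.39 -0.   -1.02 -0.85]
shift [ 1.535e-01 -3.400e-03 -1.000e-04] rot [-0.003  0.001 -0.001]
```

View pics/g.png

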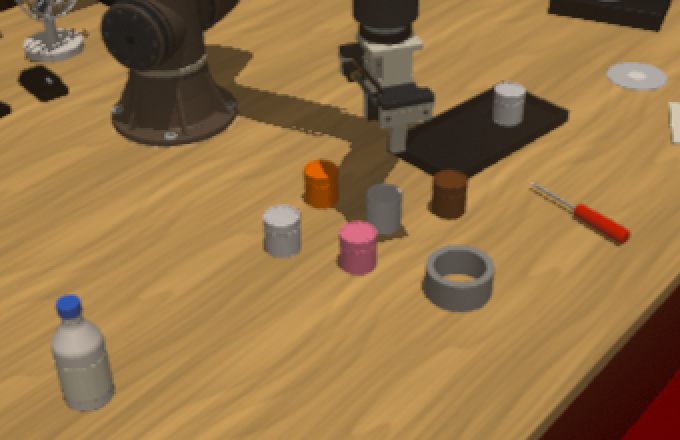

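View pics/f.png

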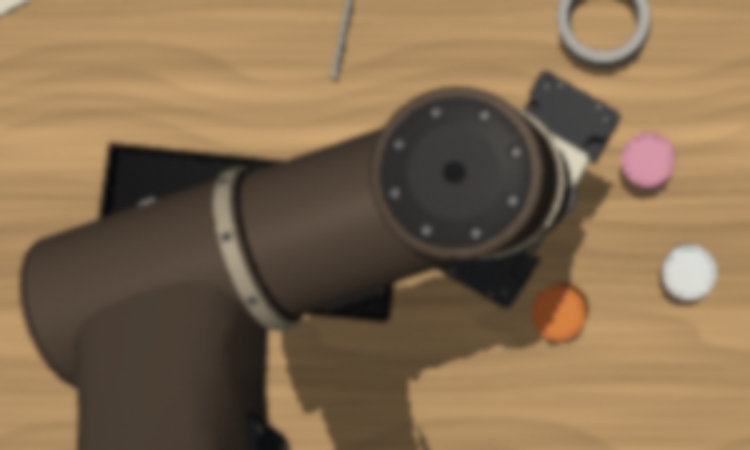

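T2 stands upright in the tray at (509,103), and the gripper is above T1 at (384,210). I'll let it settle, then recheck the offset.

```bash
python3 -m crank '[[0.03,0,0,0,0,0,1],[0.06,0,0,0,0,0,1],[0.08,0,0,0,0,0,1],[0.08,0,0,0,0,0,1],[0.08,0,0,0,0,0,1]]' | head -1
python3 -c "
from h import *
plan(.5283,-.0235,.0165,np.radians(150))"
```

```text
t: 22.22
t 22.23 tcp [ 0.528  -0.0236  0.0919] toolx [ 0.001 -0.    -1.   ] jawdeg 150.0 w 0.088 F [-0.43  0.3   0.36] q [ 0.33  0.25 -0.49  0.   -0.83 -0.85]
shift [ 0.0754 -0.0002 -0.0001] rot [ 0.001 -0.001  0.   ]
```

```bash
python3 -m crank '[[0.025,0,0,0,0,0,1],[0.05,0,0,0,0,0,1],[0.068,0,0,0,0,0,1],[0.075,0,0,0,0,0,1],[0.075,0,0,0,0,0,1],[0.075,0,0,0,0,0,0.6],[0.075,0,0,0,0,0,0.4],[0.075,0,0,0,0,0,0.4],[0.075,0,0,0,0,0,0.4],[0.075,0,0,0,0,0,0.4]]' 25
python3 -m crank '[[0,0,0,0,0,0,0.4],[0,0,0,0,0,0,0.4]]'
python3 -m crank '[[-0.005,0,0,0,0,0,0.4],[-0.02,0,0,0,0,0,0.4],[-0.05,0,0,0,0,0,0.4],[-0.085,0,0,0,0,0,0.4],[-0.12,0,0,0,0,0,0.4],[-0.15,0,0,0,0,0,0.4],[-0.16,0,0,0,0,0,0.4],[-0.16,0,0,0,0,0,0.4],[-0.16,0,0,0,0,0,0.4]]'
python3 -c "
from h import *
F=[]
for i in range(10): grab_frame('top'); F.append(get_state()['force'])
print(np.mean(F,0),np.std(F,0))
plan(.481,.223,.17,np.radians(96))
cv2.imwrite('pics/h.png',grab_frame('scene')['pixels'][100:320,80:420,::-1].repeat(2,0).repeat(2,1))"
```

```text
t: 23.48
eef_pos: [0.5277, -0.0242, 0.0165]
ee_rot: [-2.46, 1.571, 0.158]
force: [-1.0, 0.6, 3.9]
width: 0.0556
t: 23.72
eef_pos: [0.5277, -0.0242, 0.0165]
ee_rot: [-2.577, 1.571, 0.041]
force: [-2.2, 1.0, 5.4]
width: 0.0554
t: 24.85
eef_pos: [0.5267, -0.0244, 0.175]
ee_rot: [0.642, 1.569, -3.024]
force: [-0.1, -0.1, -1.3]
width: 0.0558
[ 1.44795780e-03 -1.64921487e-01 -1.66822322e+00] [0.40719387 0.41665915 0.42478564]
t 25.35 tcp [ 0.5276 -0.0243  0.1761] toolx [-0. -0. -1.] jawdeg 150.0 w 0.0552 F [-0.39  0.19 -1.56] q [ 0.33  0.16 -0.38 -0.   -1.03 -0.85]
shift [ 0.0061 -0.1908  0.164 ] rot [ 0.942  0.    -0.   ]
```

View pics/h.png

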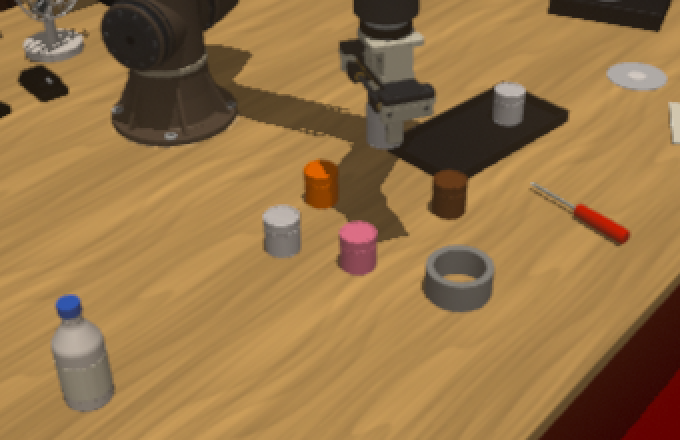

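T1 pulls 1.7 N, so it's light too. T3 at 5.4 N is the heaviest. T1 goes to the near tray slot.

```bash
python3 -m crank '[[0,-0.015,0.013,0.08,0,0,0.4],[0,-0.04,0.034,0.19,0,0,0.4],[0,-0.07,0.06,0.32,0,0,0.4],[0,-0.1,0.086,0.46,0,0,0.4],[0,-0.13,0.112,0.6,0,0,0.4],[0,-0.16,0.138,0.74,0,0,0.4],[0,-0.18,0.155,0.87,0,0,0.4],[0,-0.191,0.164,0.942,0,0,0.4],[0,-0.191,0.164,0.942,0,0,0.4],[0,-0.191,0.164,0.942,0,0,0.4]]'
python3 -c "
from h import *
plan(.481,.223,.0207,np.radians(96))"
```

```text
t: 26.65
eef_pos: [0.4811, 0.2228, 0.1762]
ee_rot: [2.22, 1.571, -2.386]
force: [0.1, -0.1, -1.0]
width: 0.0555
t 26.65 tcp [0.4811 0.2228 0.1762] toolx [-0. -0. -1.] jawdeg 96.1 w 0.0555 F [ 0.14 -0.11 -0.97] q [ 0.8   0.16 -0.38 -0.   -1.03 -2.27]
shift [0.1555 0.     0.0002] rot [ 0.001 -0.    -0.   ]
```

```bash
python3 -m crank '[[0.02,0,0,0,0,0,0.4],[0.05,0,0,0,0,0,0.4],[0.085,0,0,0,0,0,0.4],[0.115,0,0,0,0,0,0.4],[0.135,0,0,0,0,0,0.4],[0.146,0,0,0,0,0,0.4],[0.151,0,0,0,0,0,0.4],[0.153,0,0,0,0,0,0.4],[0.154,0,0,0,0,0,0.4],[0.154,0,0,0,0,0,0.4]]'
for i in 1 2 3 4; do python3 -m crank '[[0.0005,0,0,0,0,0,0.4],[0.0005,0,0,0,0,0,0.4]]' | grep -E "eef|force"; done
```

```text
t: 27.9
eef_pos: [0.4814, 0.2234, 0.0227]
ee_rot: [-0.907, 1.57, 0.769]
force: [0.1, 0.1, -1.3]
width: 0.0557
eef_pos: [0.4812, 0.2232, 0.0219]
force: [0.4, 0.1, -0.8]
eef_pos: [0.4811, 0.2232, 0.0212]
force: [0.3, -0.3, -2.1]
eef_pos: [0.4811, 0.2232, 0.0207]
force: [0.7, 0.5, -1.7]
eef_pos: [0.4811, 0.2232, 0.0205]
force: [-2.3, -0.2, 3.4]
```

In contact. Releasing and retreating.

```bash
python3 -m crank '[[0,0,0,0,0,0,0.5],[0,0,0,0,0,0,0.7],[0,0,0,0,0,0,0.85],[0,0,0,0,0,0,0.85],[0,0,0,0,0,0,0.85]]'
python3 -m crank '[[-0.02,0,0,0,0,0,0.85],[-0.05,0,0,0,0,0,0.85],[-0.09,0,0,0,0,0,0.85],[-0.13,0,0,0,0,0,0.85],[-0.15,0,0,0,0,0,1],[-0.15,0,0,0,0,0,1],[-0.15,0,0,0,0,0,1]]'
python3 -c "
from h import *
plan(.4463,-.170,.17,np.radians(120))
f=grab_frame('top')['pixels'][150:330,20:320,::-1]; cv2.imwrite('pics/i.png',cv2.resize(f,None,fx=2.5,fy=2.5))"
```

```text
t: 29.52
eef_pos: [0.4812, 0.2232, 0.0202]
ee_rot: [2.779, 1.571, -1.828]
force: [0.0, 0.0, -0.1]
width: 0.0745
t: 30.4
eef_pos: [0.4807, 0.2229, 0.1696]
ee_rot: [1.864, 1.57, -2.744]
force: [-0.1, -0.8, -0.8]
width: 0.0872
t 30.4 tcp [0.4807 0.2229 0.1696] toolx [-0.001 -0.    -1.   ] jawdeg 96.0 w 0.0872 F [-0.11 -0.85 -0.82] q [ 0.8   0.17 -0.39 -0.   -1.02 -2.27]
shift [-3.000e-04  7.520e-02 -3.872e-01] rot [-0.419 -0.    -0.001]
```

View pics/i.png

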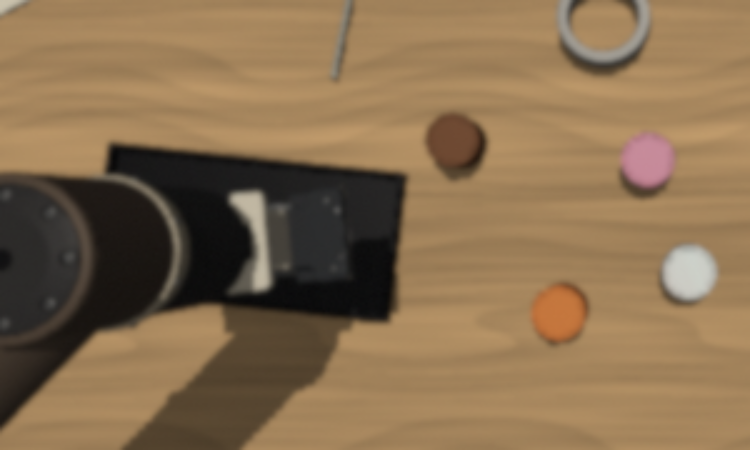

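The top view shows only T3 left on the desk, at about (689,273) in the crop; the arm hides the tray slots. Going back for it.

```bash
python3 -m crank '[[0,0.006,-0.03,-0.03,0,0,1],[0,0.014,-0.075,-0.08,0,0,1],[0,0.024,-0.125,-0.135,0,0,1],[0,0.034,-0.175,-0.19,0,0,1],[0,0.044,-0.225,-0.24,0,0,1],[0,0.053,-0.275,-0.3,0,0,1],[0,0.063,-0.325,-0.35,0,0,1],[0,0.071,-0.365,-0.4,0,0,1],[0,0.075,-0.387,-0.419,0,0,1],[0,0.075,-0.387,-0.419,0,0,1]]'
python3 -m crank '[[0.03,0,0,0,0,0,1],[0.05,0,0,0,0,0,1],[0.05,0,0,0,0,0,1],[0.05,0,0,0,0,0,1]]'
python3 -c "
from h import *
plan(.4463,-.170,.0165,np.radians(120))
cv2.imwrite('pics/j.png',grab_frame('scene')['pixels'][100:320,80:420,::-1].repeat(2,0).repeat(2,1))"
```

```text
t: 31.7
eef_pos: [0.4462, -0.1707, 0.1691]
ee_rot: [1.055, 1.569, -3.136]
force: [0.3, 0.4, 0.4]
width: 0.0879
t: 32.2
eef_pos: [0.4475, -0.1692, 0.1207]
ee_rot: [3.104, 1.571, -1.084]
force: [-0.0, -0.0, 0.5]
width: 0.0874
t 32.2 tcp [ 0.4475 -0.1692  0.1207] toolx [ 0. -0. -1.] jawdeg 120.1 w 0.0874 F [-0.04 -0.02  0.49] q [ 0.05  0.14 -0.56  0.   -0.88 -1.1 ]
shift [ 1.042e-01  1.400e-03 -1.000e-04] rot [ 0.001 -0.    -0.   ]
```

View pics/j.png

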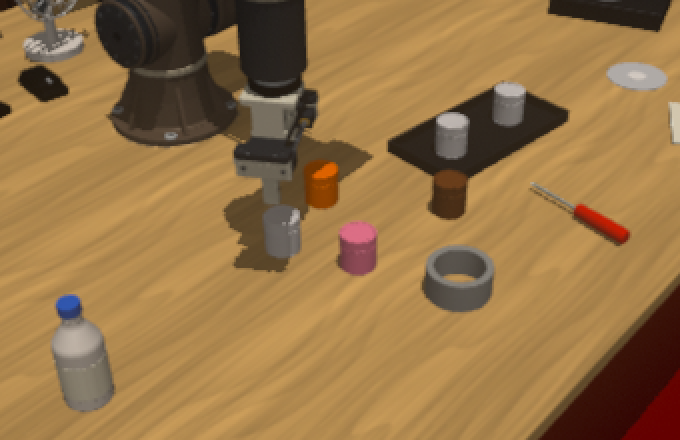

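Both light tins stand upright in the tray, at (452,135) and (509,103), and the gripper is above T3 at (283,232). I'll grip T3 and lift it high.

```bash
python3 -m crank '[[0.025,0.001,0,0,0,0,1],[0.055,0.001,0,0,0,0,1],[0.085,0.001,0,0,0,0,1],[0.1,0.001,0,0,0,0,1],[0.103,0.001,0,0,0,0,1],[0.104,0.001,0,0,0,0,1],[0.104,0.001,0,0,0,0,0.6],[0.104,0.001,0,0,0,0,0.4],[0.104,0.001,0,0,0,0,0.4],[0.104,0.001,0,0,0,0,0.4]]' 30
python3 -m crank '[[0,0,0,0,0,0,0.4],[0,0,0,0,0,0,0.4],[0,0,0,0,0,0,0.4]]'
python3 -m crank '[[-0.005,0,0,0,0,0,0.4],[-0.02,0,0,0,0,0,0.4],[-0.045,0,0,0,0,0,0.4],[-0.08,0,0,0,0,0,0.4],[-0.115,0,0,0,0,0,0.4],[-0.15,0,0,0,0,0,0.4],[-0.175,0,0,0,0,0,0.4],[-0.19,0,0,0,0,0,0.4],[-0.195,0,0,0,0,0,0.4],[-0.195,0,0,0,0,0,0.4]]'
python3 -m crank '[[0,0,0,0,0,0,0.4],[0,0,0,0,0,0,0.4],[0,0,0,0,0,0,0.4],[0,0,0,0,0,0,0.4],[0,0,0,0,0,0,0.4],[0,0,0,0,0,0,0.4],[0,0,0,0,0,0,0.4],[0,0,0,0,0,0,0.4]]'
python3 -c "
from h import *
F=[]
for i in range(10): grab_frame('top'); F.append(get_state()['force'])
print(np.mean(F,0),np.std(F,0)); plan(.446,-.17,.2)
f=grab_frame('top'); m=cv2.cvtColor(f['pixels'],cv2.COLOR_RGB2HSV); m=(m[...,1]<60)&(m[...,2]>120); m[:150]=0;m[330:]=0;m[:,:60]=0;m[:,190:]=0
for a,c,s,_ in blobs(m,60): print(a,c,cast(f,*c,.066))
g=grab_frame('scene')['pixels'][...,::-1]; cv2.imwrite('pics/k.png',g[60:320,80:420].repeat(2,0).repeat(2,1))"
```

```text
t: 33.5
eef_pos: [0.4463, -0.1701, 0.0165]
ee_rot: [-2.173, 1.57, -0.078]
force: [-0.8, -0.5, 2.6]
width: 0.0553
t: 33.88
eef_pos: [0.4463, -0.1701, 0.0165]
ee_rot: [-2.39, 1.571, -0.296]
force: [-0.8, -0.5, 5.1]
width: 0.0551
t: 35.12
eef_pos: [0.4457, -0.1699, 0.2105]
ee_rot: [0.761, 1.57, 2.856]
force: [1.0, 0.4, -6.0]
width: 0.0553
t: 36.12
eef_pos: [0.4462, -0.1701, 0.2113]
ee_rot: [-1.133, 1.571, 0.962]
force: [0.8, -0.3, -4.8]
width: 0.0554
[ 0.14592541 -0.09031167 -5.49217267] [0.51313412 0.6699974  0.44193995]
t 36.62 tcp [ 0.4461 -0.1701  0.2113] toolx [-0.  0. -1.] jawdeg 120.0 w 0.0549 F [-0.    0.39 -5.13] q [ 0.05  0.04 -0.43 -0.   -1.1  -1.1 ]
shift [0.0113 0.0001 0.0001]
67 [156.13432836 164.97014925] [0.69152596 0.19234467 0.066     ]
391 [ 81.20204604 239.93861893] [0.4969341  0.38371984 0.066     ]
319 [142.72413793 243.43887147] [0.48700688 0.22424369 0.066     ]
```

View pics/k.png

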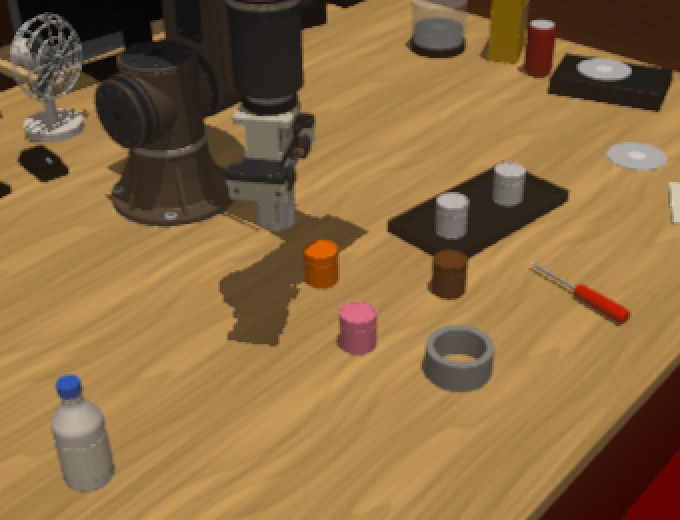

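T3 is held upright at (277,207) in the crop with its underside at about 0.19 m. Both light tins stand in the tray, and the tape, bottle and screwdriver look unmoved. Handing in.

```bash
python3 -c "
from station import *
job_done()"
```

```text
the job is handed in; nothing more can be done
```

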